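Dial the code on the reagent strongbox and draw its bolt

TASK

Unlock the reagent strongbox with code 2-5: turn the left dial clockwise to mark 2 and the right dial anticlockwise to mark 5, then draw the bolt fully back towards the front so that it leaves the lid. The lock is worn and drops late: turn each dial on slowly past its mark until, before the next mark, you feel it come up against its tumbler; stop there and force neither dial nor bolt. Leave the other things lying where they are.

Things in the scene. Friction and masses are not known exactly. Their poses are not given: they have to be found in the camera images.
- box_top (a point): Centre of the flat top of the strongbox, a grey steel case 240 x 260 x 80 mm (x, y, z), fixed; this point is 80 mm above the worktop. Axes: x to the box's rear, y to its left, z up. Left dial axis at box (-30, +60) mm, right dial axis at (-30, -60); bolt along y = 0. Low steel staples (13 mm high, 30 mm across) span the bolt at x = 0 and x = 48 mm.
- left_scale (a point): Centre of the flat scale round the left dial, on the box top (box axes); the right dial has the same. Eight equal marks (0 to 7) 0.785 rad apart on a ring of about 30 mm radius: the one long, thick mark is 0 and lies on the dial's +x side (box rear); the marks count up clockwise seen from above.
- lid_mid (a point): Middle of the lid (box axes), the rear part of the box top from box x = 28 mm on. A pen and a timer lie on it.
- left_dial_grip (a point): Point to grip on the left dial: on its axis, 22 mm above the box top. Black knob: a disc 48 mm across, top 7 mm above the box top, and on it an upright bar 40 mm long, 12 mm thick, top 33 mm above the box top. Site x runs along the bar to its pointer end (small nose at the foot, white line on top), z up. Grip the bar across its 12 mm from above.
- right_dial_grip (a point): The same point on the right dial, an equal knob.
- left_dial (a joint): Angle of the left dial, rad: 0 = pointer at the long mark, growing clockwise seen from above; mark 2 is 1.571. It starts 0.22 to 0.67 rad short of the mark and is turned clockwise. The middle of the tumbler's gate lies 0.10 to 0.75 rad past the mark, that is between marks 2 and 3 (hidden, new every time). The dial stays where it is released.
- right_dial (a joint): Angle of the right dial, same meaning; mark 5 is 3.927. It starts 0.22 to 0.67 rad beyond the mark (larger values) and is turned anticlockwise. The middle of its tumbler's gate lies 0.10 to 0.75 rad past the mark in that direction, between marks 5 and 4, with its own hidden error.
- bolt_handle (a point): Point to grip on the bolt's handle, an upright steel pin 16 mm in diameter, top 48 mm above the box top. The point is on the pin's axis, 35 mm above the top, at box (-70, 0) mm when bolted. The bolt itself is a flat bar 22 mm wide, its top 8.5 mm above the box top. Axes as the box.
- bolt (a joint): Travel of the bolt, m: 0 = bolted, 0.032 = fully drawn, at a stop. It moves along the box's -x (to the front) with 2 N of friction plus damping of 8 N per m/s, and stays where it is left. It moves less than 3 mm while either tumbler is up.
- tumbler_block: Hidden fixed block in the box with the two sprung tumblers. A free dial takes 0.04 to 0.06 N m. A dropped tumbler stays dropped and stops the dial both ways: 0.04 rad play each side, then a spring of 5 N m/rad up to the tumbler, which bears 18 mm from the axis. Some 0.3 N m (16 N on a tumbler, which its own spring loads by 4 N) is too much, from dial or bolt.
- timer: Loose timer, 64 x 64 x 19 mm, on the left of the lid; origin in its underside. Not part of the job.
- pen_blue: Loose pen, 145 mm long, on the right of the lid. Not part of the job.
- beaker_50: Loose glass beaker, 57 mm wide, 60 mm high, standing by the right side of the box; origin in its underside. Not part of the job.
- petri_c: Loose petri dish, 59 mm wide, on the worktop to the right. Not part of the job.
- pencil: Loose pencil at the front edge to the right. Not part of the job.

How it is judged:
By the outcome, as a careful person would: the job done as asked, in the order asked, and still so for the second after the job is handed in, with the robot touching nothing.
It also fails if it takes over 72 s, if anything falls off the work surface, if the arm or the gripper's body presses on something with over 40 N, if the wrist force passes 120 N, or if a joint passes its speed limit or range.

ROBOT

A 6-joint arm with a two-finger parallel gripper is mounted at the origin on a cart in front of the work surface, level with it; the furniture and walls round the work are solid. World frame = base frame: x ahead of the robot, y to its left, z up, the work surface at z = 0. Lengths are in mm, angles in rad, forces in N, time in s.
With the tool pointing down it reaches from about 275 to 750 mm from the base axis. Payload 10.2 kg.
Tool frame: the origin (TCP) lies midway between the tips of the shut fingers; the grasp point (between the pads) lies 19 mm behind it; z points along the fingers, y is the direction in which the jaws open and shut (so a half turn about z gives the same grasp; the last joint's range is limited). The gripper opens to 85 mm and grips with 20 to 120 N. Pads are 22 mm wide; open, the fingers measure 114 mm over their backs; the gripper's body (76 mm by 85 mm) begins 54 mm behind the grasp point. The pads swing forward as they close: fully open they stand 13 mm farther back than shut.
Start: joints at [0.958, 0.313, 1.498, -0, 1.331, -0.223], TCP at [199.515, 485.618, 231.294] pointing down, gripper open.
Joint ranges: [-2.94, 2.94], [-0.97, 2.17], [0.19, 2.56], [-1.23, 4.37], [0.02, 3.11], [-2.88, 2.88]. Speed limits (rad/s): [2.39, 2.39, 3.01, 3.14, 3.14, 3.14].

INTERFACE

Orientations are given as a unit quaternion [w, x, y, z].
In Python, from rig import sense, optics, ctrl gives the robot as it stands.
- The arm moves only by the tool play_rows, never from a script. Its argument "plan" is a list of rows, each a list of 7 numbers: the shift along the world's x, y, z in mm, then the turn, a rotation vector about the world's x, y, z in rad, then the opening, from -1 (shut) to 1 (fully open), so that 0 is half open. A call has 1 to 5 rows; each row shifts and turns the pose as measured when the row begins; what a row does not reach is not made up. A row lasts 1/12 s, in which the tool goes at most 41.7 mm and 7.16 degrees, less where a joint would pass 70% of its speed; a pose out of reach is approached as far as the arm can. A call is refused whole if a number of a shift passes 41.7 or a number of a turn 0.125, either way. A call with a gripper value outside its range is refused whole. The fingers move at their own pace and stop on an object; "grip_force" is the grip in N (left out, the last holds). Time passes only in rows, so rows that do not move let the fingers close. It gives the time, the measured TCP pose, the force and the opening at its end, in the units of the state.
- sense(): the state, without advancing time (a new reading comes with each control period).
- optics.capture(name): name is "side" or "top"; returns a dict with "img" (384x512x3 uint8, blue, green, red), "fx", "fy", "cx", "cy" (pixels), "world_to_cam" (4x4, takes a point from world to camera coordinates). Camera axes: x right, y up, looking along -z (the intrinsics and any distortion apply to the point x, -y, -z); pixel columns grow to the right and rows downward; lengths in mm; the calibration is good to about 2 mm. A picture is of the moment at which its call begins. There is no depth.
- ctrl.finish_job(): hands the job in, once; it reports no verdict.
The state is a dict: "time_s": time; "joints": joint angles; "dq": joint speeds; "tau": joint torques, N m; "eef_pos": TCP position; "ee_rot": TCP orientation; "force": force on the tool from outside, world axes, zero at the start; "wrist_torque": the same for the moment, N m; "grip_width": opening from 0.0 (shut) to 1.0 (fully open).
Only numpy, scipy, OpenCV 4.12 (cv2) and the standard library are available. Lean on these libraries where they do the work, as an engineer would, in place of code of your own. Each camera call takes 0.05 s, during which the arm holds its last target. There are 200 camera calls.

## Working session

There is one attempt and no reset: what is moved stays moved. The work goes in short steps, Python scripts to look and compute and a tool call to move; the robot and the scene stay as the last step left them, time stands still between calls to the robot, and variables do not carry over. Pictures are saved under pics/ and viewed, about 8 in all and at most 12, crops included, and the job is handed in when it is done.

Besides the shell and the picture viewer there is one more tool, called after "Call:" as name([rows], argument=value, ...), one row to a line, values as JSON. play_rows: Moves the arm, as the interface text tells. Its arguments: {"type":"object","properties":{"plan":{"type":"array"},"grip_force":{"type":"number"}},"required":["plan"]}

```bash
mkdir -p pics; cat > h.py <<'E'
import numpy as np, cv2
from rig import sense, optics, ctrl
def cap(n,f):
    c=optics.capture(n); cv2.imwrite(f,c["img"]); np.save(f+'.npy',{k:v for k,v in c.items()},allow_pickle=True); return c
def ray(c,u,v):
    M=np.array(c["world_to_cam"]); R=M[:3,:3];t=M[:3,3]
    d=R.T@np.array([(u-c["cx"])/c["fx"],-(v-c["cy"])/c["fy"],-1]); return -R.T@t,d
def onz(c,u,v,z):
    o,d=ray(c,u,v); return o+d*(z-o[2])/d[2]
def proj(c,p):
    M=np.array(c["world_to_cam"]); q=M[:3,:3]@np.array(p)+M[:3,3]
    return c["cx"]+c["fx"]*q[0]/-q[2], c["cy"]-c["fy"]*q[1]/-q[2]
E
python3 - <<'E'
from h import *
for n in("top","side"):
    c=cap(n,f"pics/{n}0.png"); print({k:(np.round(v,3).tolist() if k!="img" else 0) for k,v in c.items()})
print(sense())
E
python3 -c "
import cv2
a=cv2.imread('pics/top0.png');cv2.imwrite('pics/top0b.png',cv2.resize(a,(800,600),interpolation=cv2.INTER_CUBIC))"
```

```text
{'img': 0, 'fx': 392.698, 'fy': 392.698, 'cx': 257.628, 'cy': 187.896, 'world_to_cam': [[-0.002, -1.0, 0.022, -175.943], [0.983, 0.002, 0.181, -526.616], [-0.181, 0.022, 0.983, -994.017], [0.0, 0.0, 0.0, 1.0]]}
{'img': 0, 'fx': 480.622, 'fy': 480.622, 'cx': 252.784, 'cy': 193.875, 'world_to_cam': [[0.848, -0.53, -0.008, -552.161], [0.322, 0.503, 0.802, -180.908], [-0.421, -0.683, 0.598, -1023.459], [0.0, 0.0, 0.0, 1.0]]}
{'time_s': 0.1, 'joints': array([ 9.57577427e-01,  3.13372913e-01,  1.49831643e+00, -3.44125520e-05,
        1.33100697e+00, -2.23407468e-01]), 'dq': array([ 0.00083878,  0.00041103, -0.00296245,  0.00044291, -0.00242326,
       -0.001756  ]), 'tau': array([ 3.98897217e-03, -4.12900937e+01, -2.60144162e+01, -1.79006797e-04,
        2.96013939e-03,  9.48852448e-05]), 'eef_pos': array([199.4021616 , 485.42332459, 230.81993815]), 'ee_rot': array([-2.08894745e-04,  1.93669989e-01,  9.81066578e-01, -5.11040267e-04]), 'force': array([1.51036091, 0.29582829, 0.48346226]), 'wrist_torque': array([-0.04468862,  0.00510497, -0.0170764 ]), 'grip_width': 0.9991514692923882}
```

View pics/top0b.png

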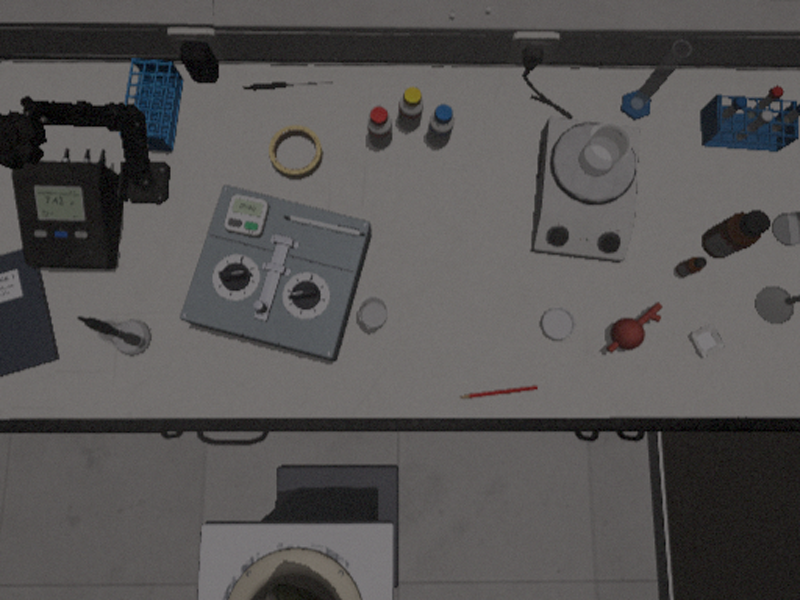

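View pics/side0.png

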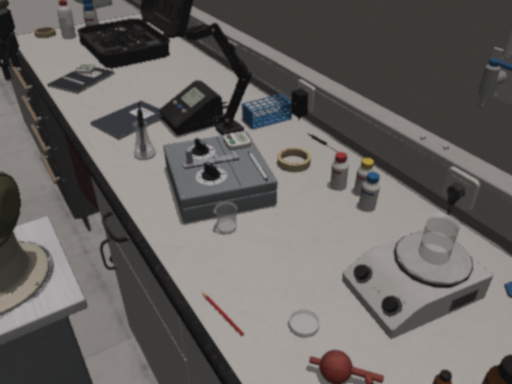

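The top view shows the box at about (277,272), with both dials, the bolt and the pin. The pen, timer and beaker are where described. I'll enlarge the box next.

```bash
python3 - <<'E'
from h import *
ims=[optics.capture("top") for _ in range(8)]
a=np.mean([i["img"].astype(float) for i in ims],0)
np.save('avg.npy',a)
c=a[110:235,110:245]
c=np.clip(c*1.8,0,255).astype(np.uint8)
cv2.imwrite('pics/crop.png',cv2.resize(c[:, :],None,fx=4.7,fy=4.7,interpolation=cv2.INTER_CUBIC))
E
```

```text
(no output)
```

View pics/crop.png

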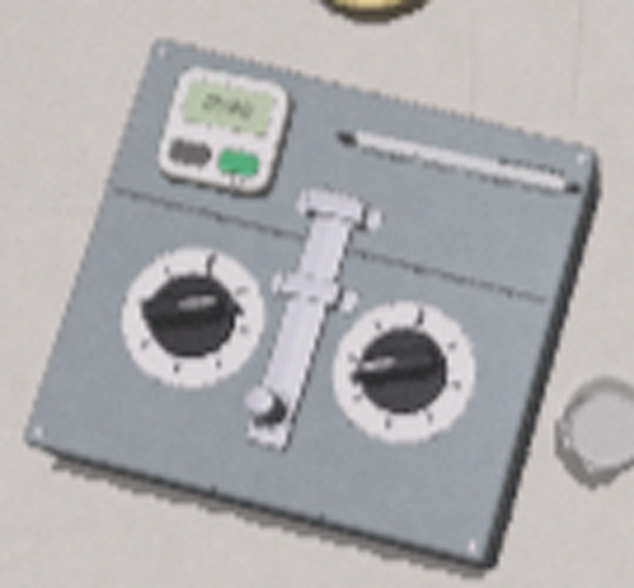

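The enlarged crop shows the scale discs centred at about (193,317) and (404,371), the pin at (265,402), and the top-face corners at (157,40), (597,150), (28,438) and (490,562). I'll fit these numerically.

```bash
cat > fit.py <<'E'
from h import *
from scipy.optimize import least_squares
c=optics.capture("top"); a=np.load('avg.npy'); g=a.mean(2)
o=lambda u,v:((u+.5)/4.7-.5+110,(v+.5)/4.7-.5+110)
k=[(157,40),(597,150),(28,438),(490,562)]
W=np.array([onz(c,*o(*p),80)[:2] for p in k])
B=np.array([(120,130),(120,-130),(-120,130),(-120,-130)])
def T(p,B):
    B=np.atleast_2d(B); cs,sn=np.cos(p[2]),np.sin(p[2])
    return p[:2]+np.c_[B[:,0]*cs-B[:,1]*sn,B[:,0]*sn+B[:,1]*cs]
r=least_squares(lambda p:(T(p,B)-W).ravel(),[500,0,-.2]); print("corners",r.x,(T(r.x,B)-W).round(1).tolist())
# scales: white outer contour
S=[]
big=cv2.resize(np.clip(a*1.8,0,255).astype(np.uint8)[110:235,110:245],None,fx=4.7,fy=4.7,interpolation=cv2.INTER_CUBIC)
gb=cv2.cvtColor(big,cv2.COLOR_BGR2GRAY)
for (u,v) in[(193,317),(404,371)]:
    pts=[]
    for t in np.linspace(0,2*np.pi,180,endpoint=False):
        rr=np.arange(62,82,.5)
        x=(u+rr*np.cos(t)).astype(np.float32)[None]; y=(v+rr*np.sin(t)).astype(np.float32)[None]
        pr=cv2.GaussianBlur(cv2.remap(gb,x,y,1),(5,1),0)[0].astype(float); i=np.argmin(np.diff(pr)); pts.append((x[0,i],y[0,i]))
    (eu,ev),ax,_=cv2.fitEllipse(np.array(pts,np.float32)); w=onz(c,*o(eu,ev),80); S.append(w[:2]); print("scale",eu,ev,ax,w)
S=np.array(S); m=S.mean(0); d=S[0]-S[1]; th=np.arctan2(d[1],d[0])-np.pi/2
print("sep",np.linalg.norm(d),"yaw",th,"box centre",m-T([0,0,th],[-30,0])[0])
E
python3 fit.py
```

```text
corners [ 5.62594110e+02  3.26138998e+01 -2.49619674e-01] [[2.5, 0.5], [1.5, -3.1], [-3.3, 2.0], [-0.7, 0.6]]
scale 192.6161346435547 317.06707763671875 (133.74891662597656, 142.14451599121094) [548.88278484 100.91503245  80.        ]
scale 403.21966552734375 371.544921875 (136.49093627929688, 140.64706420898438) [518.78235967 -15.05128143  80.        ]
sep 119.80910461855781 yaw -0.2539575613961187 box centre [562.87034386  35.39477925]
```

```bash
cat > ang.py <<'E'
from h import *
def angs(a,c,S,yaw):
    g=a.mean(2).astype(np.float32); out=[]
    for s,rng in zip(S,[(.7,2.6),(2.9,4.8)]):
        best=[]
        for q in np.arange(*rng,.02):
            A=yaw-q; d=np.array([np.cos(A),np.sin(A)]); n=np.array([-d[1],d[0]])
            def smp(off): 
                P=[proj(c,[*(s+d*r+n*off),113]) for r in np.arange(4,19,1.)]
                P=np.array(P,np.float32); return cv2.remap(g,P[None,:,0],P[None,:,1],1).mean()
            best.append((smp(0)-.5*(smp(5)+smp(-5)),q))
        b=sorted(best)[::-1][:5]; out.append([(round(float(x),1),round(float(y),2)) for x,y in b])
    return out
if __name__=="__main__":
    c=optics.capture("top"); a=np.load('avg.npy'); S=np.array([[548.9,100.9],[518.8,-15.05]])
    for x in angs(a,c,S,-.252): print(x)
    big=np.clip(cv2.resize(a[140:210,130:220],None,fx=8,fy=8,interpolation=cv2.INTER_CUBIC)*2,0,255).astype(np.uint8)
    f=lambda p:tuple(int(round(x)) for x in ((p[0]-130+.5)*8-.5,(p[1]-140+.5)*8-.5))
    for s,q in zip(S,[angs(a,c,S,-.252)[i][0][1] for i in(0,1)]):
        A=-.252-q; d=np.array([np.cos(A),np.sin(A)]); n=np.array([-d[1],d[0]])
        Q=[f(proj(c,[*(s+d*i*20+n*j*6),113])) for i,j in[(1,1),(1,-1),(-1,-1),(-1,1)]]
        cv2.polylines(big,[np.array(Q)],True,(0,255,255),1)
        cv2.circle(big,f(proj(c,[*(s+d*24),87])),3,(0,0,255),-1)
    B=np.array([562.8,34.9]); R=np.array([[np.cos(-.252),-np.sin(-.252)],[np.sin(-.252),np.cos(-.252)]])
    p=B+R@[-70,0]; print("pin",p)
    cv2.circle(big,f(proj(c,[*p,128])),4,(0,255,0),1)
    cv2.imwrite('pics/ov.png',big)
E
python3 ang.py
```

```text
[(39.2, 1.22), (39.1, 1.24), (38.9, 1.2), (38.4, 1.18), (37.9, 1.26)]
[(41.3, 4.26), (41.3, 4.24), (41.2, 4.28), (40.8, 4.22), (40.5, 4.3)]
pin [495.01090266  52.35389016]
```

View pics/ov.png

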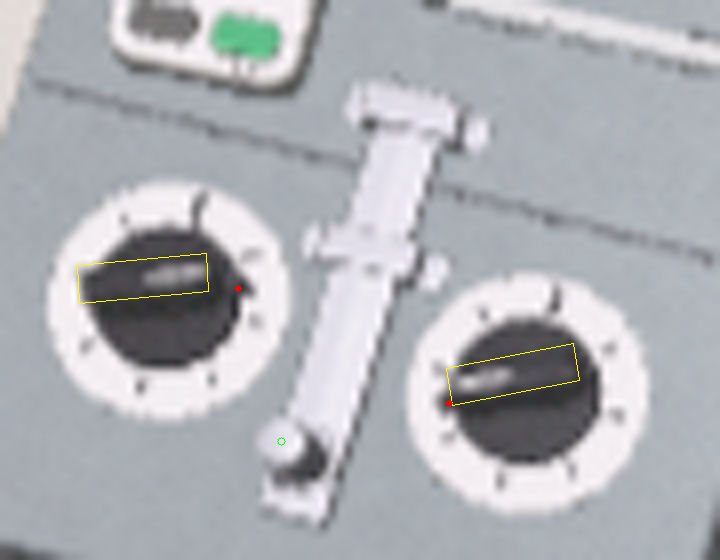

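Both bar fits overlay well, giving left ≈ 1.22 rad and right ≈ 4.25 rad, both inside the stated start ranges. The pin prediction agrees to within about 2 mm. Now I'll move towards the left dial with the jaws across its bar, going y first to stay clear of the flask and lamp.

Call:
play_rows([
  [9, -40, 0, 0, 0, -0.12, 0],
  [9, -40, 0, 0, 0, -0.12, 0],
  [9, -40, 0, 0, 0, -0.12, 0],
  [9, -40, 0, 0, 0, -0.12, 0],
  [9, -40, 0, 0, 0, -0.12, 0],
], grip_force=20)

```text
time_s: 1.02
eef_pos: [242.7, 284.4, 229.1]
ee_rot: [-0.0, 0.481, 0.877, 0.0]
force: [1.8, -0.2, 1.1]
grip_width: 0.499
```

Call:
play_rows([
  [9, -40, 0, 0, 0, -0.12, 0],
  [9, -40, 0, 0, 0, -0.12, 0],
  [9, -40, 0, 0, 0, -0.12, 0],
  [9, -30, 0, 0, 0, -0.12, 0],
  [30, -10, 0, 0, 0, 0, 0],
])

```text
time_s: 1.43
eef_pos: [305.5, 117.2, 230.1]
ee_rot: [0.002, 0.687, 0.727, 0.002]
force: [0.2, 0.7, 1.3]
grip_width: 0.505
```

```bash
cat > st.py <<'E'
from h import *
from scipy.spatial.transform import Rotation as Ro
s=sense(); w,x,y,z=s["ee_rot"]; R=Ro.from_quat([x,y,z,w]).as_matrix()
psi=np.arctan2(R[1,1],R[0,1])
print("t",s["time_s"],"p",s["eef_pos"].round(1),"psi",round(psi,3),"axis",R[:,2].round(4),"F",s["force"].round(2),"M",s["wrist_torque"].round(3),"w",round(s["grip_width"],3),"q",s["joints"].round(2))
E
python3 st.py
```

```text
t 1.4333 p [305.5 117.2 230.1] psi 0.057 axis [ 4.9e-03 -3.0e-04 -1.0e+00] F [0.17 0.74 1.26] M [ 0.027 -0.004 -0.01 ] w 0.505 q [ 0.   -0.15  2.01 -0.    1.28 -0.05]
```

Call:
play_rows([
  [40, -3, 0, 0, 0, 0.02, 0],
  [40, -3, 0, 0, 0, 0.02, 0],
  [40, -3, 0, 0, 0, 0, 0],
  [40, -3, 0, 0, 0, 0, 0],
  [40, -2, 0, 0, 0, 0, 0],
])

```text
time_s: 1.85
eef_pos: [512.3, 97.9, 231.2]
ee_rot: [0.004, 0.675, 0.738, 0.003]
force: [-0.3, -0.0, 0.5]
grip_width: 0.499
```

Call:
play_rows([
  [36, -2, -20, 0, 0, 0, 0],
  [8, 0, -30, 0, 0, 0, 0],
  [0, 0, -30, 0, 0, 0, 0],
  [0, 0, -10, 0, 0, 0, 0],
  [0, 0, 0, 0, 0, 0, 0],
])

```text
time_s: 2.27
eef_pos: [564.1, 94.0, 136.2]
ee_rot: [0.006, 0.676, 0.737, 0.005]
force: [-0.3, -0.8, 0.7]
grip_width: 0.499
```

```bash
python3 st.py
```

```text
t 2.2667 p [564.1  94.  136.2] psi 0.087 axis [ 1.470e-02 -8.000e-04 -9.999e-01] F [-0.32 -0.75  0.66] M [ 0.015 -0.004 -0.083] w 0.499 q [-0.04  0.49  1.49 -0.    1.14 -0.13]
```

Call:
play_rows([
  [-10, 5, 0, 0, 0.015, 0.01, 0],
  [-5, 2, 0, 0, 0, 0, 0],
  [0, 0, 0, 0, 0, 0, 0],
])

```text
time_s: 2.52
eef_pos: [547.8, 101.7, 137.4]
ee_rot: [-0.0, 0.672, 0.741, -0.001]
force: [-0.5, 0.6, -1.2]
grip_width: 0.503
```

```bash
python3 st.py
```

```text
t 2.5167 p [547.8 101.7 137.4] psi 0.098 axis [-1.6e-03 -7.0e-04 -1.0e+00] F [-0.46  0.56 -1.16] M [0.025 0.014 0.041] w 0.503 q [-0.03  0.47  1.52 -0.    1.15 -0.12]
```

Call:
play_rows([
  [0.5, -0.5, -15, 0, 0, 0, 0],
  [0.5, -0.5, -15, 0, 0, 0, 0],
  [0, 0, -10, 0, 0, 0, 0],
  [0, 0, -6, 0, 0, 0, 0],
  [0, 0, 0, 0, 0, 0, 0],
])

```text
time_s: 2.93
eef_pos: [550.2, 101.8, 96.5]
ee_rot: [0.004, 0.671, 0.741, 0.003]
force: [-0.5, -0.2, 0.6]
grip_width: 0.498
```

```bash
sed -i 's/^print("t"/print("tau",s["tau"].round(3)[[0,4,5]],end=" ");print("t"/' st.py; python3 st.py; python3 - <<'E'
from h import *
c=optics.capture("side")["img"]; a=cv2.resize(c[100:230,140:300],None,fx=4.5,fy=4.5,interpolation=cv2.INTER_CUBIC); cv2.imwrite('pics/s1.png',np.clip(a*1.6,0,255).astype(np.uint8))
E
```

```text
tau [-0.02  -0.251 -0.001] t 2.9333 p [550.2 101.8  96.5] psi 0.1 axis [ 0.0104 -0.001  -0.9999] F [-0.5  -0.24  0.59] M [ 0.01  -0.053  0.033] w 0.498 q [-0.03  0.52  1.57 -0.    1.04 -0.13]
```

View pics/s1.png

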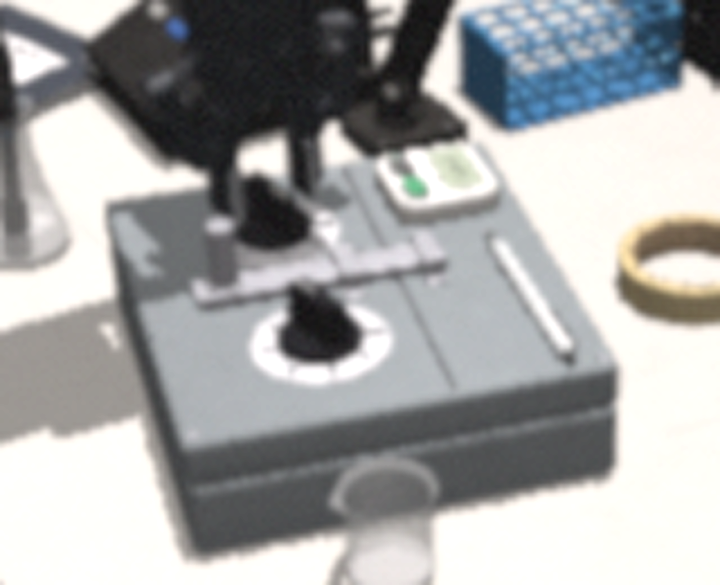

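The side crop shows the fingers (about (225,190) and (305,165)) on either side of the left bar at (262,215). I'll go down the last few millimetres and close.

Call:
play_rows([
  [-1, -0.8, -4, 0, 0.01, 0, 0],
  [0, 0, -3, 0, 0, 0, 0],
  [0, 0, 0, 0, 0, 0, -0.4],
])

```text
time_s: 3.23
eef_pos: [550.3, 101.0, 91.6]
ee_rot: [0.002, 0.671, 0.742, 0.001]
force: [0.4, -0.4, -0.2]
grip_width: 0.379
```

```bash
python3 st.py
```

```text
tau [-0.022 -0.082 -0.002] t 3.2333 p [550.3 101.   91.6] psi 0.1 axis [ 0.0036 -0.0012 -1.    ] F [ 0.39 -0.41 -0.16] M [ 0.013  0.041 -0.051] w 0.379 q [-0.03  0.53  1.57 -0.    1.04 -0.13]
```

Call:
play_rows([
  [0, 0, 0, 0, 0, 0, -0.6],
  [0, 0, 0, 0, 0, 0, -0.8],
  [0, 0, 0, 0, 0, 0, -1],
  [0, 0, 0, 0, 0, 0, -1],
  [0, 0, 0, 0, 0, 0, -1],
])

```text
time_s: 3.65
eef_pos: [551.1, 100.9, 92.0]
ee_rot: [0.002, 0.671, 0.741, 0.001]
force: [1.4, 0.1, -1.9]
grip_width: 0.133
```

```bash
python3 st.py
```

```text
tau [0.037 0.174 0.022] t 3.65 p [551.1 100.9  92. ] psi 0.1 axis [ 0.0055 -0.001  -1.    ] F [ 1.41  0.07 -1.9 ] M [-0.008 -0.068  0.031] w 0.133 q [-0.03  0.53  1.56 -0.    1.04 -0.13]
```

Call:
play_rows([
  [0, 0, 0, 0, 0, -0.05, -1],
  [0, 0, 0, 0, 0, -0.05, -1],
  [0, 0, 0, 0, 0, -0.05, -1],
  [0, 0, 0, 0, 0, -0.05, -1],
  [0, 0, 0, 0, 0, 0, -1],
])

```text
time_s: 4.07
eef_pos: [551.1, 101.0, 92.0]
ee_rot: [0.003, 0.744, 0.668, 0.001]
force: [1.3, -0.4, -1.5]
grip_width: 0.137
```

```bash
python3 st.py
```

```text
tau [0.16  0.148 0.651] t 4.0667 p [551.1 101.   92. ] psi -0.109 axis [ 0.0052 -0.0022 -1.    ] F [ 1.3  -0.4  -1.52] M [ 0.031 -0.063 -0.012] w 0.137 q [-0.03  0.53  1.56 -0.    1.04  0.08]
```

```bash
cat > m.py <<'E'
import sys
from h import *
from scipy.spatial.transform import Rotation as Ro
n=int(sys.argv[1]) if len(sys.argv)>1 else 6
L=[]
for i in range(n):
    optics.capture("top"); s=sense(); L.append(np.r_[s["force"],s["wrist_torque"],s["tau"][5]])
L=np.array(L); w,x,y,z=s["ee_rot"]; R=Ro.from_quat([x,y,z,w]).as_matrix()
print("t",round(s["time_s"],2),"p",s["eef_pos"].round(1),"psi",round(np.arctan2(R[1,1],R[0,1]),3),"mean",L.mean(0).round(3),"sd",L.std(0).round(3)[[0,5,6]],"w",round(s["grip_width"],3))
E
python3 m.py 6
```

```text
t 4.37 p [551.1 101.   92. ] psi -0.106 mean [ 1.344 -0.203 -1.647  0.082 -0.059 -0.011  0.087] sd [0.282 0.011 0.115] w 0.136
```

Call:
play_rows([
  [0, 0, 0, 0, 0, -0.05, -1],
  [0, 0, 0, 0, 0, -0.05, -1],
  [0, 0, 0, 0, 0, -0.04, -1],
  [0, 0, 0, 0, 0, -0.03, -1],
])

```text
time_s: 4.7
eef_pos: [551.1, 101.0, 91.9]
ee_rot: [0.003, 0.799, 0.602, 0.001]
force: [0.9, -0.3, -1.1]
grip_width: 0.137
```

```bash
python3 m.py 6
```

```text
t 5.0 p [551.1 101.   91.9] psi -0.277 mean [ 1.169 -0.056 -1.586  0.122 -0.032 -0.023  0.067] sd [0.409 0.018 0.143] w 0.131
```

Call:
play_rows([
  [0, 0, 0, 0, 0, -0.03, -1],
  [0, 0, 0, 0, 0, -0.03, -1],
  [0, 0, 0, 0, 0, -0.02, -1],
])

```text
time_s: 5.25
eef_pos: [551.1, 101.0, 91.9]
ee_rot: [0.003, 0.822, 0.57, 0.001]
force: [0.3, -0.1, -1.6]
grip_width: 0.132
```

```bash
python3 m.py 3
```

```text
t 5.4 p [551.1 101.   92. ] psi -0.356 mean [ 1.672  0.228 -1.719  0.123 -0.05  -0.019  0.078] sd [0.545 0.037 0.106] w 0.134
```

Call:
play_rows([
  [0, 0, 0, 0, 0, -0.02, -1],
  [0, 0, 0, 0, 0, -0.02, -1],
])

```text
time_s: 5.57
eef_pos: [551.2, 100.9, 92.0]
ee_rot: [0.003, 0.833, 0.554, 0.001]
force: [1.2, -0.1, -2.2]
grip_width: 0.134
```

```bash
python3 m.py 3
```

```text
t 5.72 p [551.1 101.   92. ] psi -0.396 mean [ 1.479  0.516 -2.447  0.107 -0.068  0.01   0.08 ] sd [0.211 0.032 0.126] w 0.134
```

Call:
play_rows([
  [0, 0, 0, 0, 0, -0.02, -1],
  [0, 0, 0, 0, 0, -0.02, -1],
])

```text
time_s: 5.88
eef_pos: [551.1, 100.9, 91.9]
ee_rot: [0.003, 0.844, 0.537, 0.001]
force: [1.0, 0.2, -2.1]
grip_width: 0.13
```

```bash
python3 m.py 3
```

```text
t 6.03 p [551.1 101.   91.9] psi -0.436 mean [ 1.507 -0.342 -1.244  0.149 -0.035  0.003  0.076] sd [0.302 0.062 0.13 ] w 0.136
```

Call:
play_rows([
  [0, 0, 0, 0, 0, -0.02, -1],
  [0, 0, 0, 0, 0, -0.02, -1],
])

```text
time_s: 6.2
eef_pos: [551.2, 101.0, 92.0]
ee_rot: [0.003, 0.854, 0.519, 0.001]
force: [1.3, 0.2, -2.4]
grip_width: 0.132
```

```bash
python3 m.py 4
```

```text
t 6.4 p [551.2 101.   92. ] psi -0.476 mean [ 1.665 -0.269 -1.92   0.121 -0.075 -0.007  0.059] sd [0.244 0.031 0.114] w 0.133
```

Call:
play_rows([
  [0, 0, 0, 0, 0, -0.02, -1],
  [0, 0, 0, 0, 0, -0.02, -1],
])

```text
time_s: 6.57
eef_pos: [551.2, 101.0, 92.0]
ee_rot: [0.003, 0.865, 0.502, 0.001]
force: [1.3, -0.0, -1.1]
grip_width: 0.139
```

```bash
python3 m.py 4
```

```text
t 6.77 p [551.2 101.   92. ] psi -0.517 mean [ 1.751 -0.109 -1.377  0.162 -0.062 -0.03   0.047] sd [0.429 0.052 0.112] w 0.131
```

Call:
play_rows([
  [0, 0, 0, 0, 0, -0.02, -1],
  [0, 0, 0, 0, 0, -0.02, -1],
])

```text
time_s: 6.93
eef_pos: [551.2, 101.0, 91.9]
ee_rot: [0.003, 0.875, 0.485, 0.001]
force: [1.4, -0.1, -1.4]
grip_width: 0.129
```

```bash
python3 m.py 4
```

```text
t 7.13 p [551.2 101.   92. ] psi -0.557 mean [ 1.692  0.108 -1.898  0.132 -0.089  0.017  0.09 ] sd [0.41  0.025 0.116] w 0.133
```

Call:
play_rows([
  [0, 0, 0, 0, 0, -0.02, -1],
  [0, 0, 0, 0, 0, -0.02, -1],
])

```text
time_s: 7.3
eef_pos: [551.2, 101.0, 92.0]
ee_rot: [0.003, 0.884, 0.467, 0.001]
force: [1.0, -0.6, -2.5]
grip_width: 0.138
```

```bash
python3 m.py 4
```

```text
t 7.5 p [551.2 101.   92. ] psi -0.597 mean [ 1.62  -0.266 -1.747  0.169 -0.114  0.022  0.071] sd [0.335 0.032 0.114] w 0.133
```

Call:
play_rows([
  [0, 0, 0, 0, 0, -0.02, -1],
  [0, 0, 0, 0, 0, -0.02, -1],
])

```text
time_s: 7.67
eef_pos: [551.2, 101.0, 92.0]
ee_rot: [0.003, 0.894, 0.449, 0.001]
force: [1.4, -0.1, -1.8]
grip_width: 0.133
```

```bash
python3 m.py 4
```

```text
t 7.87 p [551.2 101.   92. ] psi -0.638 mean [ 1.884  0.04  -1.883  0.183 -0.073 -0.083 -0.014] sd [0.746 0.044 0.105] w 0.136
```

```bash
python3 m.py 8
```

```text
t 8.27 p [551.2 101.   92. ] psi -0.638 mean [ 1.871  0.128 -1.924  0.167 -0.073 -0.086 -0.092] sd [0.615 0.022 0.004] w 0.132
```

Torque has changed to about −0.09 N·m, seen in both the wrist moment and joint 6. I'll probe a small amount further to see whether it grows.

Call:
play_rows([
  [0, 0, 0, 0, 0, -0.012, -1],
])

```text
time_s: 8.35
eef_pos: [551.2, 101.0, 92.0]
ee_rot: [0.003, 0.896, 0.444, 0.001]
force: [2.1, 0.3, -1.5]
grip_width: 0.134
```

```bash
python3 m.py 8
```

```text
t 8.75 p [551.2 101.   92. ] psi -0.65 mean [ 1.817  0.183 -1.591  0.186 -0.102 -0.065 -0.047] sd [0.492 0.036 0.056] w 0.133
```

Call:
play_rows([
  [0, 0, 0, 0, 0, -0.02, -1],
])

```text
time_s: 8.83
eef_pos: [551.2, 101.0, 92.0]
ee_rot: [0.003, 0.9, 0.435, 0.001]
force: [2.0, -0.4, -2.1]
grip_width: 0.133
```

```bash
python3 m.py 6; python3 st.py
```

```text
t 9.13 p [551.2 101.   92. ] psi -0.67 mean [ 1.507 -0.274 -1.708  0.193 -0.104 -0.055 -0.049] sd [0.345 0.024 0.112] w 0.129
tau [ 0.25   0.233 -0.07 ] t 9.1333 p [551.2 101.   92. ] psi -0.67 axis [ 0.0035 -0.0045 -1.    ] F [ 1.14 -0.3  -1.39] M [ 0.188 -0.075 -0.066] w 0.129 q [-0.03  0.53  1.56 -0.01  1.04  0.65]
```

Call:
play_rows([
  [0, 0, 0, 0, 0, -0.025, -1],
])

```text
time_s: 9.22
eef_pos: [551.2, 101.0, 92.0]
ee_rot: [0.003, 0.906, 0.424, 0.001]
force: [2.0, 1.0, -1.6]
grip_width: 0.13
```

```bash
sed -i 's/"w",round/"last tau6",L[-1,6].round(3),"w",round/' m.py; python3 m.py 5
```

```text
t 9.47 p [551.2 101.   92. ] psi -0.694 mean [ 1.213 -0.234 -1.997  0.184 -0.118 -0.023  0.006] sd [0.286 0.052 0.14 ] last tau6 -0.03 w 0.138
```

Call:
play_rows([
  [0, 0, 0, 0, 0, -0.025, -1],
])

```text
time_s: 9.55
eef_pos: [551.2, 101.0, 92.0]
ee_rot: [0.003, 0.911, 0.413, 0.0]
force: [0.8, -0.4, -1.7]
grip_width: 0.137
```

```bash
python3 m.py 5
```

```text
t 9.8 p [551.2 101.   92. ] psi -0.719 mean [ 2.001  0.162 -2.023  0.219 -0.121 -0.016 -0.025] sd [0.516 0.015 0.153] last tau6 -0.043 w 0.136
```

Call:
play_rows([
  [0, 0, 0, 0, 0, -0.025, -1],
])

```text
time_s: 9.88
eef_pos: [551.2, 101.0, 92.0]
ee_rot: [0.003, 0.916, 0.402, 0.0]
force: [2.0, -0.6, -2.1]
grip_width: 0.133
```

```bash
python3 m.py 5
```

```text
t 10.13 p [551.2 101.   92. ] psi -0.744 mean [ 1.366 -0.151 -1.836  0.191 -0.112 -0.019  0.007] sd [0.27  0.026 0.139] last tau6 -0.029 w 0.131
```

Call:
play_rows([
  [0, 0, 0, 0, 0, -0.025, -1],
])

```text
time_s: 10.22
eef_pos: [551.2, 100.9, 92.0]
ee_rot: [0.003, 0.921, 0.39, 0.0]
force: [2.3, -1.2, -1.6]
grip_width: 0.136
```

```bash
python3 m.py 5
```

```text
t 10.47 p [551.2 101.   92. ] psi -0.769 mean [ 1.899 -0.019 -1.735  0.199 -0.108 -0.083 -0.07 ] sd [0.494 0.034 0.154] last tau6 -0.087 w 0.137
```

Call:
play_rows([
  [0, 0, 0, 0, 0, -0.02, -1],
])

```text
time_s: 10.55
eef_pos: [551.2, 101.0, 92.0]
ee_rot: [0.003, 0.925, 0.381, 0.0]
force: [0.9, 0.5, -2.0]
grip_width: 0.128
```

```bash
python3 m.py 5
```

```text
t 10.8 p [551.2 101.   92. ] psi -0.789 mean [ 1.779  0.066 -1.874  0.197 -0.115 -0.047 -0.029] sd [0.388 0.015 0.123] last tau6 -0.047 w 0.134
```

Call:
play_rows([
  [0, 0, 0, 0, 0, -0.03, -1],
  [0, 0, 0, 0, 0, 0, -1],
  [0, 0, 0, 0, 0, 0, -1],
])

```text
time_s: 11.05
eef_pos: [551.2, 101.0, 92.0]
ee_rot: [0.003, 0.93, 0.367, 0.0]
force: [1.4, -1.0, -1.7]
grip_width: 0.133
```

```bash
python3 m.py 2
```

```text
t 11.15 p [551.2 100.9  92. ] psi -0.819 mean [ 1.768  0.258 -1.976  0.222 -0.115 -0.111 -0.105] sd [0.285 0.054 0.003] last tau6 -0.108 w 0.135
```

Call:
play_rows([
  [0, 0, 0, 0, 0, -0.025, -1],
  [0, 0, 0, 0, 0, 0, -1],
  [0, 0, 0, 0, 0, 0, -1],
])

```text
time_s: 11.4
eef_pos: [551.2, 101.0, 92.0]
ee_rot: [0.003, 0.935, 0.355, 0.0]
force: [1.5, 0.4, -1.9]
grip_width: 0.134
```

```bash
python3 m.py 2
```

```text
t 11.5 p [551.2 101.   92. ] psi -0.845 mean [ 2.282  0.399 -1.736  0.116 -0.09  -0.097 -0.063] sd [1.04  0.006 0.004] last tau6 -0.067 w 0.135
```

Call:
play_rows([
  [0, 0, 0, 0, 0, -0.025, -1],
  [0, 0, 0, 0, 0, 0, -1],
  [0, 0, 0, 0, 0, 0, -1],
])

```text
time_s: 11.75
eef_pos: [551.2, 101.0, 92.0]
ee_rot: [0.003, 0.94, 0.342, 0.0]
force: [1.7, 0.2, -1.3]
grip_width: 0.133
```

```bash
python3 m.py 2
```

```text
t 11.85 p [551.2 101.   92. ] psi -0.872 mean [ 1.647 -0.005 -2.522  0.172 -0.118 -0.033 -0.006] sd [0.055 0.012 0.003] last tau6 -0.009 w 0.132
```

Call:
play_rows([
  [0, 0, 0, 0, 0, -0.02, -1],
  [0, 0, 0, 0, 0, 0, -1],
  [0, 0, 0, 0, 0, 0, -1],
])

```text
time_s: 12.1
eef_pos: [551.2, 101.0, 92.0]
ee_rot: [0.003, 0.943, 0.332, 0.0]
force: [1.8, 0.7, -1.8]
grip_width: 0.134
```

```bash
python3 m.py 2
```

```text
t 12.2 p [551.2 101.   92. ] psi -0.894 mean [ 1.444  0.24  -1.041  0.193 -0.16  -0.049 -0.002] sd [0.269 0.016 0.004] last tau6 -0.006 w 0.134
```

Call:
play_rows([
  [0, 0, 0, 0, 0, -0.025, -1],
  [0, 0, 0, 0, 0, 0, -1],
  [0, 0, 0, 0, 0, 0, -1],
])

```text
time_s: 12.45
eef_pos: [551.2, 101.0, 92.0]
ee_rot: [0.003, 0.947, 0.32, 0.0]
force: [2.1, 0.2, -2.3]
grip_width: 0.134
```

```bash
python3 m.py 2
```

```text
t 12.55 p [551.2 101.   92. ] psi -0.919 mean [ 1.29  -0.346 -1.848  0.166 -0.156  0.003 -0.004] sd [0.662 0.012 0.002] last tau6 -0.006 w 0.134
```

Call:
play_rows([
  [0, 0, 0, 0, 0, -0.025, -1],
  [0, 0, 0, 0, 0, 0, -1],
  [0, 0, 0, 0, 0, 0, -1],
])

```text
time_s: 12.8
eef_pos: [551.2, 101.0, 92.0]
ee_rot: [0.003, 0.952, 0.307, 0.0]
force: [1.9, 0.3, -2.2]
grip_width: 0.138
```

```bash
python3 m.py 2
```

```text
t 12.9 p [551.2 101.   92. ] psi -0.946 mean [ 1.756e+00 -9.840e-01 -1.712e+00  1.720e-01 -1.340e-01  5.000e-03
  1.000e-03] sd [0.072 0.01  0.004] last tau6 -0.002 w 0.132
```

Call:
play_rows([
  [0, 0, 0, 0, 0, -0.025, -1],
  [0, 0, 0, 0, 0, 0, -1],
  [0, 0, 0, 0, 0, 0, -1],
])

```text
time_s: 13.15
eef_pos: [551.2, 101.0, 92.0]
ee_rot: [0.003, 0.955, 0.296, 0.0]
force: [1.7, 0.1, -1.9]
grip_width: 0.136
```

```bash
python3 m.py 2
```

```text
t 13.25 p [551.2 101.   92. ] psi -0.971 mean [ 1.193  0.239 -1.813  0.145 -0.188  0.027  0.022] sd [0.431 0.029 0.001] last tau6 0.021 w 0.137
```

Call:
play_rows([
  [0, 0, 0, 0, 0, -0.02, -1],
  [0, 0, 0, 0, 0, 0, -1],
  [0, 0, 0, 0, 0, 0, -1],
])

```text
time_s: 13.5
eef_pos: [551.2, 101.0, 92.0]
ee_rot: [0.003, 0.958, 0.286, 0.0]
force: [2.3, 0.7, -1.8]
grip_width: 0.132
```

```bash
python3 m.py 2
```

```text
t 13.6 p [551.2 101.   92. ] psi -0.991 mean [ 2.251 -0.609 -2.344  0.135 -0.195  0.067  0.062] sd [0.001 0.03  0.006] last tau6 0.057 w 0.137
```

Call:
play_rows([
  [0, 0, 0, 0, 0, -0.015, -1],
  [0, 0, 0, 0, 0, 0, -1],
  [0, 0, 0, 0, 0, 0, -1],
])

```text
time_s: 13.85
eef_pos: [551.2, 101.0, 92.0]
ee_rot: [0.003, 0.961, 0.278, 0.0]
force: [1.6, -0.2, -1.2]
grip_width: 0.13
```

```bash
python3 m.py 2
```

```text
t 13.95 p [551.2 101.   92. ] psi -1.007 mean [ 1.735  0.172 -2.544  0.148 -0.223  0.09   0.104] sd [0.086 0.03  0.005] last tau6 0.098 w 0.134
```

Call:
play_rows([
  [0, 0, 0, 0, 0, -0.015, -1],
  [0, 0, 0, 0, 0, 0, -1],
  [0, 0, 0, 0, 0, 0, -1],
])

```text
time_s: 14.2
eef_pos: [551.2, 100.9, 92.0]
ee_rot: [0.003, 0.963, 0.27, 0.0]
force: [1.4, -0.7, -1.9]
grip_width: 0.133
```

```bash
python3 m.py 2
```

```text
t 14.3 p [551.2 101.   92. ] psi -1.024 mean [ 1.138 -0.136 -2.482  0.153 -0.225  0.124  0.147] sd [0.273 0.014 0.005] last tau6 0.142 w 0.131
```

The torque now rises steadily, about 0.04 N·m per 0.015 rad, up to 0.145 N·m. That is well above dial friction and puts the dial at about 2.34 rad, so it is against its tumbler. I'll release here and go to the right dial.

Call:
play_rows([
  [0, 0, 0, 0, 0, 0, -0.5],
  [0, 0, 0, 0, 0, 0, 0],
  [0, 0, 0, 0, 0, 0, 0],
  [0, 0, 20, 0, 0, 0, 0],
  [0, 0, 30, 0, 0, 0, 0],
])

```text
time_s: 14.72
eef_pos: [547.8, 100.8, 138.2]
ee_rot: [0.001, 0.963, 0.27, -0.006]
force: [0.2, -0.5, -0.8]
grip_width: 0.501
```

Call:
play_rows([
  [-2, -8, 15, 0, 0, 0.12, 0],
  [-4, -16, 0, 0, 0, 0.12, 0],
  [-5, -18, 0, 0, 0, 0.12, 0],
  [-5, -18, 0, 0, 0, 0.12, 0],
  [-5, -18, 0, 0, 0, 0.12, 0],
])

```text
time_s: 15.13
eef_pos: [528.4, 23.1, 160.8]
ee_rot: [0.005, 0.834, 0.551, -0.0]
force: [-0.4, -0.1, -0.1]
grip_width: 0.498
```

Call:
play_rows([
  [-5, -16, 0, 0, 0, 0.12, 0],
  [-4, -12, 0, 0, 0, 0.12, 0],
  [0, -2, 0, 0, 0, 0.12, 0],
  [0, 0, 0, 0, 0, 0.12, 0],
  [0, 0, 0, 0, 0, 0.12, 0],
])

```text
time_s: 15.55
eef_pos: [517.6, -11.9, 161.9]
ee_rot: [0.005, 0.625, 0.781, 0.001]
force: [-0.8, -1.4, -0.5]
grip_width: 0.499
```

```bash
python3 m.py 1; python3 st.py
```

```text
t 15.6 p [517.7 -11.9 161.9] psi 0.228 mean [ 0.187 -1.119  0.454  0.027  0.028 -0.032  0.653] sd [0. 0. 0.] last tau6 0.653 w 0.497
tau [ 0.225 -0.025  0.653] t 15.6 p [517.7 -11.9 161.9] psi 0.228 axis [ 0.0091 -0.0042 -0.9999] F [ 0.19 -1.12  0.45] M [ 0.027  0.028 -0.032] w 0.497 q [-0.25  0.36  1.63 -0.    1.15 -0.48]
```

Call:
play_rows([
  [3, -3, -20, 0.004, 0.009, -0.017, 0],
  [0, 0, -20, 0, 0, 0, 0],
  [0, 0, -15, 0, 0, 0, 0],
  [0, 0, -5, 0, 0, 0, 0],
  [0, 0, 0, 0, 0, 0, 0],
])

```text
time_s: 16.02
eef_pos: [521.2, -15.0, 101.4]
ee_rot: [0.001, 0.633, 0.774, 0.0]
force: [-0.5, 1.1, 0.2]
grip_width: 0.498
```

```bash
python3 st.py;  python3 - <<'E'
from h import *
c=optics.capture("side")["img"]; a=cv2.resize(c[100:230,140:300],None,fx=4.5,fy=4.5,interpolation=cv2.INTER_CUBIC); cv2.imwrite('pics/s2.png',np.clip(a*1.6,0,255).astype(np.uint8))
E
```

```text
tau [-0.095 -0.237 -0.02 ] t 16.0167 p [521.2 -15.  101.4] psi 0.199 axis [ 0.0028 -0.0011 -1.    ] F [-0.5   1.1   0.24] M [-0.042 -0.038  0.02 ] w 0.498 q [-0.25  0.44  1.68 -0.    1.02 -0.45]
```

View pics/s2.png

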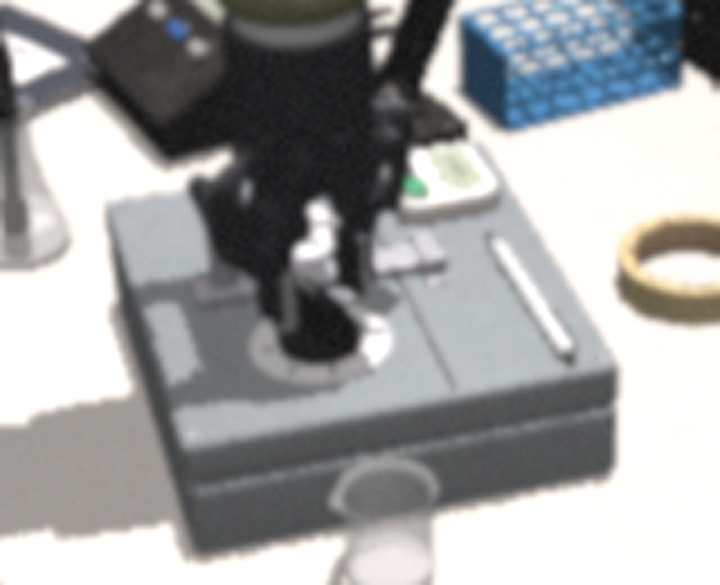

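The crop shows the fingers straddling the right bar at about (320,325), clear of the pin. I'll go down and close.

Call:
play_rows([
  [-0.3, 0, -6, 0, 0.003, 0.01, 0],
  [0, 0, -3, 0, 0, 0, 0],
  [0, 0, 0, 0, 0, 0, -0.4],
  [0, 0, 0, 0, 0, 0, -0.7],
  [0, 0, 0, 0, 0, 0, -0.8],
])

```text
time_s: 16.48
eef_pos: [521.1, -15.4, 94.9]
ee_rot: [0.001, 0.63, 0.777, -0.001]
force: [-2.6, -1.6, -0.4]
grip_width: 0.133
```

Call:
play_rows([
  [0, 0, 0, 0, 0, 0, -1],
  [0, 0, 0, 0, 0, 0, -1],
  [0, 0, 0, 0, 0, 0, -1],
  [0, 0, 0, 0, 0, 0, -1],
])

```text
time_s: 16.82
eef_pos: [521.0, -15.4, 95.0]
ee_rot: [0.001, 0.63, 0.777, -0.001]
force: [-0.1, -0.4, -3.1]
grip_width: 0.133
```

```bash
python3 st.py
```

```text
tau [0.202 0.031 0.011] t 16.8167 p [521.  -15.4  95. ] psi 0.208 axis [ 9.0e-04 -3.1e-03 -1.0e+00] F [-0.09 -0.44 -3.09] M [-0.021  0.03   0.009] w 0.133 q [-0.25  0.45  1.68 -0.    1.01 -0.46]
```

Call:
play_rows([
  [0, 0, 0, 0, 0, 0.05, -1],
  [0, 0, 0, 0, 0, 0.05, -1],
  [0, 0, 0, 0, 0, 0.05, -1],
  [0, 0, 0, 0, 0, 0.05, -1],
  [0, 0, 0, 0, 0, 0, -1],
])

```text
time_s: 17.23
eef_pos: [521.1, -15.4, 95.0]
ee_rot: [0.001, 0.546, 0.838, -0.001]
force: [0.8, 0.3, -1.9]
grip_width: 0.132
```

Call:
play_rows([
  [0, 0, 0, 0, 0, 0.05, -1],
  [0, 0, 0, 0, 0, 0.05, -1],
  [0, 0, 0, 0, 0, 0.05, -1],
  [0, 0, 0, 0, 0, 0, -1],
  [0, 0, 0, 0, 0, 0, -1],
])

```text
time_s: 17.65
eef_pos: [521.1, -15.4, 95.0]
ee_rot: [0.001, 0.483, 0.876, -0.001]
force: [0.1, -0.7, -2.2]
grip_width: 0.133
```

```bash
python3 m.py 1
```

```text
t 17.7 p [521.1 -15.4  95. ] psi 0.564 mean [-0.5   -0.18  -2.663 -0.045 -0.07  -0.048 -0.016] sd [0. 0. 0.] last tau6 -0.016 w 0.14
```

Call:
play_rows([
  [0, 0, 0, 0, 0, 0.03, -1],
  [0, 0, 0, 0, 0, 0.02, -1],
  [0, 0, 0, 0, 0, 0, -1],
  [0, 0, 0, 0, 0, 0, -1],
])

```text
time_s: 18.03
eef_pos: [521.1, -15.4, 95.0]
ee_rot: [0.001, 0.462, 0.887, -0.001]
force: [1.1, 0.6, -2.7]
grip_width: 0.134
```

```bash
python3 m.py 1
```

```text
t 18.08 p [521.1 -15.4  95. ] psi 0.61 mean [ 0.531 -0.686 -1.487 -0.023 -0.023  0.047  0.012] sd [0. 0. 0.] last tau6 0.012 w 0.133
```

Call:
play_rows([
  [0, 0, 0, 0, 0, 0.025, -1],
  [0, 0, 0, 0, 0, 0, -1],
  [0, 0, 0, 0, 0, 0, -1],
])

```text
time_s: 18.33
eef_pos: [521.1, -15.4, 95.0]
ee_rot: [0.001, 0.451, 0.893, -0.001]
force: [-0.2, -0.8, -2.6]
grip_width: 0.135
```

```bash
python3 m.py 1
```

```text
t 18.38 p [521.1 -15.4  95. ] psi 0.636 mean [ 0.812 -0.124 -2.616 -0.039 -0.062  0.012  0.032] sd [0. 0. 0.] last tau6 0.032 w 0.137
```

Call:
play_rows([
  [0, 0, 0, 0, 0, 0.025, -1],
  [0, 0, 0, 0, 0, 0, -1],
  [0, 0, 0, 0, 0, 0, -1],
])

```text
time_s: 18.63
eef_pos: [521.1, -15.4, 95.0]
ee_rot: [0.001, 0.44, 0.898, -0.001]
force: [0.8, -0.4, -2.3]
grip_width: 0.132
```

```bash
python3 m.py 1
```

```text
t 18.68 p [521.1 -15.4  95. ] psi 0.661 mean [ 0.687  0.039 -2.597 -0.043 -0.057  0.033 -0.019] sd [0. 0. 0.] last tau6 -0.019 w 0.135
```

Call:
play_rows([
  [0, 0, 0, 0, 0, 0.02, -1],
  [0, 0, 0, 0, 0, 0, -1],
  [0, 0, 0, 0, 0, 0, -1],
])

```text
time_s: 18.93
eef_pos: [521.1, -15.4, 95.0]
ee_rot: [0.001, 0.43, 0.903, -0.001]
force: [0.6, -0.7, -1.8]
grip_width: 0.137
```

```bash
python3 m.py 1
```

```text
t 18.98 p [521.1 -15.4  95. ] psi 0.681 mean [-0.207  0.406 -2.898 -0.067 -0.033  0.085 -0.007] sd [0. 0. 0.] last tau6 -0.007 w 0.132
```

Call:
play_rows([
  [0, 0, 0, 0, 0, 0.02, -1],
  [0, 0, 0, 0, 0, 0, -1],
  [0, 0, 0, 0, 0, 0, -1],
])

```text
time_s: 19.23
eef_pos: [521.1, -15.4, 95.0]
ee_rot: [0.001, 0.42, 0.907, -0.0]
force: [-1.0, -0.5, -2.1]
grip_width: 0.134
```

```bash
python3 m.py 1
```

```text
t 19.28 p [521.1 -15.3  95. ] psi 0.703 mean [-0.017 -0.142 -3.085 -0.024 -0.085 -0.019 -0.017] sd [0. 0. 0.] last tau6 -0.017 w 0.131
```

Call:
play_rows([
  [0, 0, 0, 0, 0, 0.025, -1],
  [0, 0, 0, 0, 0, 0, -1],
  [0, 0, 0, 0, 0, 0, -1],
])

```text
time_s: 19.53
eef_pos: [521.1, -15.4, 95.0]
ee_rot: [0.001, 0.409, 0.913, -0.0]
force: [0.6, -0.3, -2.2]
grip_width: 0.133
```

```bash
python3 m.py 1
```

```text
t 19.58 p [521.1 -15.3  95. ] psi 0.728 mean [-0.09   0.085 -2.679 -0.02  -0.069 -0.037 -0.015] sd [0. 0. 0.] last tau6 -0.015 w 0.133
```

Call:
play_rows([
  [0, 0, 0, 0, 0, 0.025, -1],
  [0, 0, 0, 0, 0, 0, -1],
  [0, 0, 0, 0, 0, 0, -1],
])

```text
time_s: 19.83
eef_pos: [521.1, -15.4, 95.0]
ee_rot: [0.001, 0.397, 0.918, -0.0]
force: [-0.1, -0.7, -2.2]
grip_width: 0.133
```

```bash
python3 m.py 1
```

```text
t 19.88 p [521.1 -15.3  95. ] psi 0.755 mean [ 0.192 -0.592 -2.036 -0.065 -0.053 -0.01  -0.031] sd [0. 0. 0.] last tau6 -0.031 w 0.135
```

Call:
play_rows([
  [0, 0, 0, 0, 0, 0.025, -1],
  [0, 0, 0, 0, 0, 0, -1],
  [0, 0, 0, 0, 0, 0, -1],
])

```text
time_s: 20.13
eef_pos: [521.1, -15.3, 95.0]
ee_rot: [0.001, 0.385, 0.923, -0.0]
force: [1.3, -0.5, -2.8]
grip_width: 0.133
```

```bash
python3 m.py 1
```

```text
t 20.18 p [521.1 -15.4  95. ] psi 0.78 mean [ 0.079 -0.551 -1.988 -0.069 -0.068 -0.026 -0.034] sd [0. 0. 0.] last tau6 -0.034 w 0.134
```

Call:
play_rows([
  [0, 0, 0, 0, 0, 0.02, -1],
  [0, 0, 0, 0, 0, 0, -1],
  [0, 0, 0, 0, 0, 0, -1],
])

```text
time_s: 20.43
eef_pos: [521.1, -15.4, 95.0]
ee_rot: [0.001, 0.376, 0.927, -0.0]
force: [0.2, -0.2, -3.2]
grip_width: 0.132
```

```bash
python3 m.py 1
```

```text
t 20.48 p [521.1 -15.3  95. ] psi 0.801 mean [ 0.621 -0.022 -1.968  0.039 -0.061 -0.097 -0.031] sd [0. 0. 0.] last tau6 -0.031 w 0.133
```

Call:
play_rows([
  [0, 0, 0, 0, 0, 0.025, -1],
  [0, 0, 0, 0, 0, 0, -1],
  [0, 0, 0, 0, 0, 0, -1],
])

```text
time_s: 20.73
eef_pos: [521.1, -15.3, 95.0]
ee_rot: [0.001, 0.364, 0.931, -0.0]
force: [1.2, -0.1, -2.1]
grip_width: 0.134
```

```bash
python3 m.py 1
```

```text
t 20.78 p [521.1 -15.3  95. ] psi 0.825 mean [ 0.62   0.187 -2.842  0.026 -0.064  0.007 -0.036] sd [0. 0. 0.] last tau6 -0.036 w 0.134
```

Call:
play_rows([
  [0, 0, 0, 0, 0, 0.02, -1],
  [0, 0, 0, 0, 0, 0, -1],
  [0, 0, 0, 0, 0, 0, -1],
])

```text
time_s: 21.03
eef_pos: [521.1, -15.3, 95.0]
ee_rot: [0.001, 0.354, 0.935, -0.0]
force: [-0.8, 0.2, -1.8]
grip_width: 0.136
```

```bash
python3 m.py 1
```

```text
t 21.08 p [521.1 -15.3  95. ] psi 0.846 mean [ 0.102 -0.617 -2.282 -0.029 -0.074 -0.031 -0.03 ] sd [0. 0. 0.] last tau6 -0.03 w 0.132
```

Call:
play_rows([
  [0, 0, 0, 0, 0, 0.025, -1],
  [0, 0, 0, 0, 0, 0, -1],
  [0, 0, 0, 0, 0, 0, -1],
])

```text
time_s: 21.33
eef_pos: [521.1, -15.3, 95.0]
ee_rot: [0.001, 0.343, 0.939, -0.0]
force: [0.2, -1.2, -2.5]
grip_width: 0.133
```

```bash
python3 m.py 1
```

```text
t 21.38 p [521.1 -15.3  95. ] psi 0.871 mean [ 0.826 -0.637 -2.559 -0.049 -0.094 -0.031 -0.032] sd [0. 0. 0.] last tau6 -0.032 w 0.135
```

Call:
play_rows([
  [0, 0, 0, 0, 0, 0.025, -1],
  [0, 0, 0, 0, 0, 0, -1],
  [0, 0, 0, 0, 0, 0, -1],
])

```text
time_s: 21.63
eef_pos: [521.1, -15.3, 95.0]
ee_rot: [0.001, 0.33, 0.944, -0.0]
force: [1.0, 0.3, -1.6]
grip_width: 0.139
```

```bash
python3 m.py 1
```

```text
t 21.68 p [521.1 -15.3  95. ] psi 0.898 mean [ 0.11   0.082 -2.5    0.014 -0.011 -0.049 -0.042] sd [0. 0. 0.] last tau6 -0.042 w 0.131
```

Call:
play_rows([
  [0, 0, 0, 0, 0, 0.025, -1],
  [0, 0, 0, 0, 0, 0, -1],
  [0, 0, 0, 0, 0, 0, -1],
])

```text
time_s: 21.93
eef_pos: [521.1, -15.3, 95.0]
ee_rot: [0.001, 0.318, 0.948, -0.0]
force: [0.1, -0.5, -2.3]
grip_width: 0.136
```

```bash
python3 m.py 1
```

```text
t 21.98 p [521.1 -15.3  95. ] psi 0.923 mean [ 0.378  0.023 -2.354 -0.007 -0.073  0.014  0.015] sd [0. 0. 0.] last tau6 0.015 w 0.134
```

Call:
play_rows([
  [0, 0, 0, 0, 0, 0.02, -1],
  [0, 0, 0, 0, 0, 0, -1],
  [0, 0, 0, 0, 0, 0, -1],
])

```text
time_s: 22.23
eef_pos: [521.1, -15.3, 95.0]
ee_rot: [0.001, 0.308, 0.951, -0.0]
force: [0.1, 0.4, -2.9]
grip_width: 0.131
```

```bash
python3 m.py 1
```

```text
t 22.28 p [521.1 -15.3  95. ] psi 0.944 mean [ 1.197 -0.461 -1.447 -0.049 -0.06  -0.04  -0.025] sd [0. 0. 0.] last tau6 -0.025 w 0.138
```

Call:
play_rows([
  [0, 0, 0, 0, 0, 0.025, -1],
  [0, 0, 0, 0, 0, 0, -1],
  [0, 0, 0, 0, 0, 0, -1],
])

```text
time_s: 22.53
eef_pos: [521.1, -15.3, 95.0]
ee_rot: [0.001, 0.297, 0.955, -0.0]
force: [0.5, 0.2, -2.7]
grip_width: 0.135
```

```bash
python3 m.py 1
```

```text
t 22.58 p [521.1 -15.3  95. ] psi 0.969 mean [-0.043 -0.166 -2.831 -0.035 -0.009 -0.033 -0.013] sd [0. 0. 0.] last tau6 -0.013 w 0.133
```

Call:
play_rows([
  [0, 0, 0, 0, 0, 0.025, -1],
  [0, 0, 0, 0, 0, 0, -1],
  [0, 0, 0, 0, 0, 0, -1],
])

```text
time_s: 22.83
eef_pos: [521.2, -15.3, 95.0]
ee_rot: [0.001, 0.284, 0.959, -0.0]
force: [1.1, -0.5, -2.0]
grip_width: 0.134
```

```bash
python3 m.py 1
```

```text
t 22.88 p [521.1 -15.3  95. ] psi 0.995 mean [ 0.812 -0.161 -1.623 -0.021 -0.022  0.023  0.008] sd [0. 0. 0.] last tau6 0.008 w 0.132
```

Call:
play_rows([
  [0, 0, 0, 0, 0, 0.025, -1],
  [0, 0, 0, 0, 0, 0, -1],
  [0, 0, 0, 0, 0, 0, -1],
])

```text
time_s: 23.13
eef_pos: [521.1, -15.3, 95.0]
ee_rot: [0.001, 0.272, 0.962, -0.0]
force: [0.3, -0.2, -3.8]
grip_width: 0.137
```

```bash
python3 m.py 1
```

```text
t 23.18 p [521.1 -15.3  94.9] psi 1.02 mean [ 0.857  0.047 -1.751 -0.008  0.024  0.053 -0.007] sd [0. 0. 0.] last tau6 -0.007 w 0.138
```

Call:
play_rows([
  [0, 0, 0, 0, 0, 0.025, -1],
  [0, 0, 0, 0, 0, 0, -1],
  [0, 0, 0, 0, 0, 0, -1],
])

```text
time_s: 23.43
eef_pos: [521.1, -15.3, 95.0]
ee_rot: [0.001, 0.259, 0.966, -0.0]
force: [-0.0, -1.0, -2.7]
grip_width: 0.137
```

```bash
python3 m.py 1
```

```text
t 23.48 p [521.1 -15.3  95. ] psi 1.047 mean [ 1.500e-02 -4.260e-01 -2.662e+00  5.500e-02 -2.900e-02  2.000e-03
 -2.400e-02] sd [0. 0. 0.] last tau6 -0.024 w 0.134
```

Call:
play_rows([
  [0, 0, 0, 0, 0, 0.025, -1],
  [0, 0, 0, 0, 0, 0, -1],
  [0, 0, 0, 0, 0, 0, -1],
])

```text
time_s: 23.73
eef_pos: [521.1, -15.3, 95.0]
ee_rot: [0.001, 0.247, 0.969, -0.0]
force: [0.8, -1.1, -2.3]
grip_width: 0.131
```

```bash
python3 m.py 1
```

```text
t 23.78 p [521.1 -15.3  95. ] psi 1.072 mean [ 0.34  -0.912 -2.135  0.01   0.008  0.042  0.031] sd [0. 0. 0.] last tau6 0.031 w 0.131
```

Call:
play_rows([
  [0, 0, 0, 0, 0, 0.025, -1],
  [0, 0, 0, 0, 0, 0, -1],
  [0, 0, 0, 0, 0, 0, -1],
])

```text
time_s: 24.03
eef_pos: [521.1, -15.3, 95.0]
ee_rot: [0.001, 0.234, 0.972, -0.0]
force: [-0.4, -1.2, -3.0]
grip_width: 0.133
```

```bash
python3 m.py 1
```

```text
t 24.08 p [521.1 -15.3  95. ] psi 1.098 mean [-0.319 -0.08  -2.837  0.013 -0.008  0.032  0.055] sd [0. 0. 0.] last tau6 0.055 w 0.134
```

Call:
play_rows([
  [0, 0, 0, 0, 0, 0.025, -1],
  [0, 0, 0, 0, 0, 0, -1],
  [0, 0, 0, 0, 0, 0, -1],
])

```text
time_s: 24.33
eef_pos: [521.1, -15.3, 95.0]
ee_rot: [0.001, 0.222, 0.975, -0.0]
force: [-1.1, 0.2, -2.3]
grip_width: 0.131
```

```bash
python3 m.py 1
```

```text
t 24.38 p [521.2 -15.3  95. ] psi 1.123 mean [ 0.342 -0.745 -2.609  0.084  0.023  0.137  0.096] sd [0. 0. 0.] last tau6 0.096 w 0.134
```

Call:
play_rows([
  [0, 0, 0, 0, 0, 0.025, -1],
  [0, 0, 0, 0, 0, 0, -1],
  [0, 0, 0, 0, 0, 0, -1],
])

```text
time_s: 24.63
eef_pos: [521.1, -15.3, 95.0]
ee_rot: [0.001, 0.209, 0.978, -0.0]
force: [0.9, -0.7, -2.9]
grip_width: 0.132
```

```bash
python3 m.py 1
```

```text
t 24.68 p [521.1 -15.3  95. ] psi 1.15 mean [ 7.920e-01 -7.080e-01 -2.173e+00  6.700e-02  2.000e-03 -1.400e-02
  3.200e-02] sd [0. 0. 0.] last tau6 0.032 w 0.129
```

Call:
play_rows([
  [0, 0, 0, 0, 0, 0.02, -1],
  [0, 0, 0, 0, 0, 0, -1],
  [0, 0, 0, 0, 0, 0, -1],
])

```text
time_s: 24.93
eef_pos: [521.1, -15.3, 95.0]
ee_rot: [0.001, 0.198, 0.98, 0.0]
force: [-0.1, -0.3, -2.5]
grip_width: 0.134
```

```bash
python3 m.py 1
```

```text
t 24.98 p [521.1 -15.3  95. ] psi 1.171 mean [ 1.132 -0.921 -2.343  0.07  -0.041  0.016  0.003] sd [0. 0. 0.] last tau6 0.003 w 0.132
```

Call:
play_rows([
  [0, 0, 0, 0, 0, 0.02, -1],
  [0, 0, 0, 0, 0, 0, -1],
  [0, 0, 0, 0, 0, 0, -1],
])

```text
time_s: 25.23
eef_pos: [521.1, -15.3, 95.0]
ee_rot: [0.001, 0.188, 0.982, 0.0]
force: [0.6, -0.1, -1.9]
grip_width: 0.134
```

```bash
python3 m.py 1
```

```text
t 25.28 p [521.1 -15.3  95. ] psi 1.193 mean [ 1.150e+00 -1.480e-01 -2.722e+00  1.700e-02 -5.000e-02  6.000e-03
  1.000e-03] sd [0. 0. 0.] last tau6 0.001 w 0.134
```

Same pattern as on the left: a brief assist, then a flat stretch. Contact should follow shortly.

Call:
play_rows([
  [0, 0, 0, 0, 0, 0.02, -1],
  [0, 0, 0, 0, 0, 0, -1],
  [0, 0, 0, 0, 0, 0, -1],
])

```text
time_s: 25.53
eef_pos: [521.1, -15.3, 95.0]
ee_rot: [0.001, 0.177, 0.984, 0.0]
force: [0.4, -1.0, -2.8]
grip_width: 0.134
```

```bash
python3 m.py 1
```

```text
t 25.58 p [521.1 -15.3  95. ] psi 1.215 mean [ 1.101e+00 -1.710e-01 -2.373e+00  1.600e-02  1.000e-03  3.200e-02
  1.000e-03] sd [0. 0. 0.] last tau6 0.001 w 0.135
```

Call:
play_rows([
  [0, 0, 0, 0, 0, 0.02, -1],
  [0, 0, 0, 0, 0, 0, -1],
  [0, 0, 0, 0, 0, 0, -1],
])

```text
time_s: 25.83
eef_pos: [521.1, -15.3, 95.0]
ee_rot: [0.001, 0.166, 0.986, 0.0]
force: [-0.3, 0.1, -2.8]
grip_width: 0.136
```

```bash
python3 m.py 1
```

```text
t 25.88 p [521.1 -15.3  95. ] psi 1.237 mean [ 4.790e-01 -3.150e-01 -2.742e+00  4.400e-02 -2.800e-02  2.600e-02
  1.000e-03] sd [0. 0. 0.] last tau6 0.001 w 0.133
```

Call:
play_rows([
  [0, 0, 0, 0, 0, 0.02, -1],
  [0, 0, 0, 0, 0, 0, -1],
  [0, 0, 0, 0, 0, 0, -1],
])

```text
time_s: 26.13
eef_pos: [521.1, -15.3, 95.0]
ee_rot: [0.001, 0.155, 0.988, 0.0]
force: [0.1, -0.3, -2.8]
grip_width: 0.132
```

```bash
python3 m.py 1
```

```text
t 26.18 p [521.1 -15.3  95. ] psi 1.259 mean [ 0.354 -0.149 -2.786  0.043 -0.042 -0.016 -0.024] sd [0. 0. 0.] last tau6 -0.024 w 0.133
```

Call:
play_rows([
  [0, 0, 0, 0, 0, 0.015, -1],
  [0, 0, 0, 0, 0, 0, -1],
  [0, 0, 0, 0, 0, 0, -1],
])

```text
time_s: 26.43
eef_pos: [521.1, -15.3, 95.0]
ee_rot: [0.001, 0.147, 0.989, 0.0]
force: [1.3, -0.8, -2.9]
grip_width: 0.13
```

```bash
python3 m.py 1
```

```text
t 26.48 p [521.2 -15.2  95. ] psi 1.276 mean [-0.628 -0.082 -2.794  0.003 -0.088 -0.068 -0.062] sd [0. 0. 0.] last tau6 -0.062 w 0.136
```

Contact has begun (−0.024 → −0.062). I'll go two more small steps, as on the left.

Call:
play_rows([
  [0, 0, 0, 0, 0, 0.015, -1],
  [0, 0, 0, 0, 0, 0, -1],
  [0, 0, 0, 0, 0, 0, -1],
])

```text
time_s: 26.73
eef_pos: [521.1, -15.3, 95.0]
ee_rot: [0.001, 0.139, 0.99, 0.0]
force: [0.2, -0.5, -2.7]
grip_width: 0.138
```

```bash
python3 m.py 1
```

```text
t 26.78 p [521.1 -15.3  95. ] psi 1.292 mean [-0.983  1.157 -2.376  0.005 -0.034 -0.043 -0.1  ] sd [0. 0. 0.] last tau6 -0.1 w 0.136
```

Call:
play_rows([
  [0, 0, 0, 0, 0, 0.015, -1],
  [0, 0, 0, 0, 0, 0, -1],
  [0, 0, 0, 0, 0, 0, -1],
])

```text
time_s: 27.03
eef_pos: [521.1, -15.2, 95.0]
ee_rot: [0.001, 0.131, 0.991, 0.0]
force: [-0.0, 0.5, -2.9]
grip_width: 0.127
```

```bash
python3 m.py 1
```

```text
t 27.08 p [521.1 -15.2  95. ] psi 1.308 mean [ 1.011 -1.268 -2.681  0.028 -0.105 -0.115 -0.14 ] sd [0. 0. 0.] last tau6 -0.14 w 0.131
```

Right dial is against its tumbler at about 3.15 rad. I'll release it and go to the bolt pin at about (497.4, 52.8).

Call:
play_rows([
  [0, 0, 0, 0, 0, 0, -0.5],
  [0, 0, 0, 0, 0, 0, 0],
  [0, 0, 0, 0, 0, 0, 0],
  [0, 0, 25, 0, 0, 0, 0],
  [0, 0, 30, 0, 0, 0, 0],
])

```text
time_s: 27.5
eef_pos: [518.9, -14.8, 147.3]
ee_rot: [-0.003, 0.13, 0.991, 0.001]
force: [0.0, -0.4, 0.0]
grip_width: 0.504
```

Call:
play_rows([
  [-4, 12, 10, 0, 0, 0, 0],
  [-8, 22, 0, 0, 0, 0, 0],
  [-8, 20, 0, 0, 0, 0, 0],
  [-2, 8, 0, 0, 0, 0, 0],
  [0, 0, 0, 0, 0, 0, 0],
])

```text
time_s: 27.92
eef_pos: [497.9, 49.9, 163.5]
ee_rot: [0.002, 0.131, 0.991, 0.0]
force: [-0.2, -0.7, 0.3]
grip_width: 0.504
```

```bash
python3 st.py
```

```text
tau [0.711 0.005 0.255] t 27.9167 p [497.9  49.9 163.5] psi 1.308 axis [ 5.e-03 -2.e-04 -1.e+00] F [-0.16 -0.73  0.33] M [-0.014  0.033 -0.011] w 0.504 q [-0.14  0.32  1.67  0.    1.14 -1.44]
```

Call:
play_rows([
  [-0.5, 3, -15, 0, 0.005, 0.01, 0],
  [0, 0, -20, 0, 0, 0, 0],
  [0, 0, -15, 0, 0, 0, 0],
  [0, 0, -8, 0, 0, 0, 0],
  [0, 0, 0, 0, 0, 0, 0],
])

```text
time_s: 28.33
eef_pos: [498.3, 51.8, 102.9]
ee_rot: [0.001, 0.125, 0.992, -0.0]
force: [-0.8, -0.5, 0.1]
grip_width: 0.498
```

```bash
python3 st.py;  python3 - <<'E'
from h import *
c=optics.capture("side")["img"]; a=cv2.resize(c[100:230,140:300],None,fx=4.5,fy=4.5,interpolation=cv2.INTER_CUBIC); cv2.imwrite('pics/s3.png',np.clip(a*1.6,0,255).astype(np.uint8))
E
```

```text
tau [ 0.135 -0.328  0.004] t 28.3333 p [498.3  51.8 102.9] psi 1.32 axis [ 0.0016 -0.0012 -1.    ] F [-0.83 -0.49  0.08] M [ 0.03  -0.021  0.05 ] w 0.498 q [-0.13  0.4   1.73 -0.    1.   -1.45]
```

View pics/s3.png

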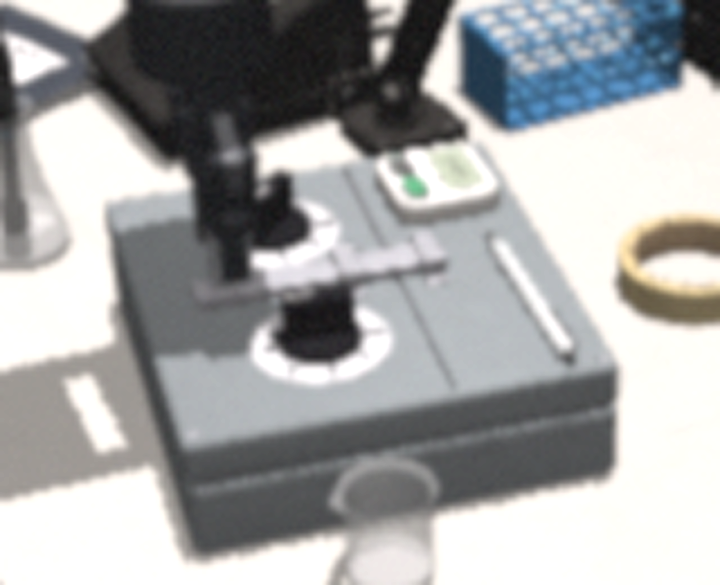

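The crop shows the near finger at about (235,240) covering the pin, and both dials in their new positions. I'll close on the pin.

Call:
play_rows([
  [-0.7, 0.8, -4, 0, 0, 0, 0],
  [0, 0, 0, 0, 0, 0, -0.4],
  [0, 0, 0, 0, 0, 0, -0.6],
  [0, 0, 0, 0, 0, 0, -0.8],
  [0, 0, 0, 0, 0, 0, -1],
])

```text
time_s: 28.8
eef_pos: [499.2, 52.4, 101.2]
ee_rot: [0.003, 0.125, 0.992, 0.0]
force: [1.6, -0.4, -6.1]
grip_width: 0.176
```

Call:
play_rows([
  [0, 0, 0, 0, 0, 0, -1],
  [0, 0, 0, 0, 0, 0, -1],
  [0, 0, 0, 0, 0, 0, -1],
])

```text
time_s: 29.05
eef_pos: [499.2, 52.4, 101.1]
ee_rot: [0.003, 0.125, 0.992, -0.0]
force: [1.1, 0.0, -3.5]
grip_width: 0.176
```

```bash
python3 st.py
```

```text
tau [-0.419  0.207 -0.01 ] t 29.05 p [499.2  52.4 101.1] psi 1.319 axis [ 5.9e-03 -9.0e-04 -1.0e+00] F [ 1.12  0.05 -3.5 ] M [ 0.143 -0.18   0.003] w 0.176 q [-0.13  0.41  1.74 -0.    0.99 -1.45]
```

Call:
play_rows([
  [-1.5, 0.4, 0, 0, 0, 0, -1],
  [-1.5, 0.4, 0, 0, 0, 0, -1],
  [-1, 0.25, 0, 0, 0, 0, -1],
])

```text
time_s: 29.3
eef_pos: [495.5, 53.3, 101.1]
ee_rot: [0.004, 0.125, 0.992, -0.0]
force: [2.2, 1.5, -5.0]
grip_width: 0.178
```

```bash
python3 m.py 3
```

```text
t 29.45 p [495.3  53.4 101.1] psi 1.32 mean [ 1.327e+00  9.700e-01 -4.376e+00  1.050e-01 -1.580e-01 -4.000e-03
 -6.000e-03] sd [0.83  0.014 0.004] last tau6 -0.002 w 0.171
```

Moved 4 mm with about 1–2 N of resistance, so it's free past the 3 mm blocked travel. Continuing.

Call:
play_rows([
  [-3, 0.8, 0, 0, 0, 0, -1],
  [-3, 0.8, 0, 0, 0, 0, -1],
  [-3, 0.8, 0, 0, 0, 0, -1],
  [-3, 0.8, 0, 0, 0, 0, -1],
  [0, 0, 0, 0, 0, 0, -1],
])

```text
time_s: 29.87
eef_pos: [482.2, 56.8, 101.1]
ee_rot: [0.004, 0.125, 0.992, -0.0]
force: [0.7, 1.1, -5.6]
grip_width: 0.183
```

```bash
python3 m.py 2
```

```text
t 29.97 p [482.2  56.8 101.1] psi 1.319 mean [-1.636e+00  8.980e-01 -2.532e+00  1.750e-01  2.110e-01  6.000e-03
  2.000e-03] sd [0.192 0.015 0.002] last tau6 -0.0 w 0.178
```

Call:
play_rows([
  [-3, 0.8, 0, 0, 0, 0, -1],
  [-3, 0.8, 0, 0, 0, 0, -1],
  [-2, 0.5, 0, 0, 0, 0, -1],
  [-1.5, 0.4, 0, 0, 0, 0, -1],
  [0, 0, 0, 0, 0, 0, -1],
])

```text
time_s: 30.38
eef_pos: [472.3, 59.4, 101.1]
ee_rot: [0.004, 0.125, 0.992, -0.0]
force: [2.1, 0.9, -5.3]
grip_width: 0.18
```

```bash
python3 m.py 2
```

```text
t 30.48 p [472.3  59.4 101.1] psi 1.319 mean [-5.170e-01  1.015e+00 -4.052e+00  1.180e-01  7.000e-03  2.100e-02
  2.000e-03] sd [0.318 0.01  0.001] last tau6 0.003 w 0.177
```

Call:
play_rows([
  [-1.5, 0.4, 0, 0, 0, 0, -1],
  [-1.3, 0.3, 0, 0, 0, 0, -1],
  [0, 0, 0, 0, 0, 0, -1],
])

```text
time_s: 30.73
eef_pos: [469.5, 60.1, 101.1]
ee_rot: [0.004, 0.125, 0.992, -0.0]
force: [0.7, 1.5, -5.0]
grip_width: 0.173
```

```bash
python3 m.py 2
```

```text
t 30.83 p [469.5  60.1 101.1] psi 1.319 mean [ 4.320e-01  5.710e-01 -4.278e+00  1.630e-01 -1.200e-02 -4.800e-02
  1.000e-03] sd [0.629 0.051 0.001] last tau6 0.002 w 0.177
```

Call:
play_rows([
  [-0.8, 0.2, 0, 0, 0, 0, -1],
  [-0.6, 0.15, 0, 0, 0, 0, -1],
])

```text
time_s: 31.0
eef_pos: [468.3, 60.4, 101.1]
ee_rot: [0.004, 0.125, 0.992, -0.0]
force: [1.6, 0.0, -4.7]
grip_width: 0.18
```

```bash
python3 m.py 2
```

```text
t 31.1 p [468.3  60.4 101.1] psi 1.319 mean [ 1.481e+00  1.346e+00 -5.401e+00  9.100e-02 -2.560e-01  1.600e-02
  3.000e-03] sd [0.542 0.012 0.002] last tau6 0.005 w 0.177
```

Call:
play_rows([
  [-0.6, 0.15, 0, 0, 0, 0, -1],
  [-0.5, 0.12, 0, 0, 0, 0, -1],
])

```text
time_s: 31.27
eef_pos: [468.3, 60.4, 101.2]
ee_rot: [0.005, 0.126, 0.992, -0.0]
force: [5.9, 1.0, -9.5]
grip_width: 0.18
```

```bash
python3 m.py 3
```

```text
t 31.42 p [468.3  60.4 101.2] psi 1.319 mean [ 6.085e+00  4.540e-01 -8.499e+00  3.200e-02 -7.970e-01  3.800e-02
  6.000e-03] sd [0.179 0.006 0.002] last tau6 0.007 w 0.178
```

At the stop: 31.9 mm of travel, and the force rose while the pose did not. I'll release and retreat.

Call:
play_rows([
  [0, 0, 0, 0, 0, 0, -0.6],
  [0, 0, 0, 0, 0, 0, 0],
  [0, 0, 0, 0, 0, 0, 0],
  [0, 0, 15, 0, 0, 0, 0],
  [0, 0, 35, 0, 0, 0, 0],
])

```text
time_s: 31.83
eef_pos: [465.3, 60.3, 148.5]
ee_rot: [0.0, 0.126, 0.992, -0.0]
force: [-0.2, -0.3, -0.4]
grip_width: 0.503
```

Call:
play_rows([
  [0, 0, 40, 0, 0, 0, 0],
  [-25, 0, 30, 0, 0, 0, 0],
  [-40, 0, 0, 0, 0, 0, 0],
  [-40, 0, 0, 0, 0, 0, 0],
  [0, 0, 0, 0, 0, 0, 0],
])

```text
time_s: 32.25
eef_pos: [357.9, 60.0, 227.8]
ee_rot: [0.005, 0.125, 0.992, -0.001]
force: [0.7, 0.3, 0.4]
grip_width: 0.497
```

```bash
python3 st.py;  python3 - <<'E'
from h import *
a=optics.capture("top")["img"].astype(float)[110:235,110:245]
cv2.imwrite('pics/end.png',cv2.resize(np.clip(a*1.8,0,255).astype(np.uint8),None,fx=4.7,fy=4.7,interpolation=cv2.INTER_CUBIC))
E
```

```text
tau [-0.054  0.117 -0.18 ] t 32.25 p [357.9  60.  227.8] psi 1.319 axis [ 0.0102 -0.0033 -0.9999] F [0.67 0.28 0.37] M [ 0.014 -0.061  0.034] w 0.497 q [-0.16 -0.06  1.94 -0.    1.26 -1.48]
```

View pics/end.png

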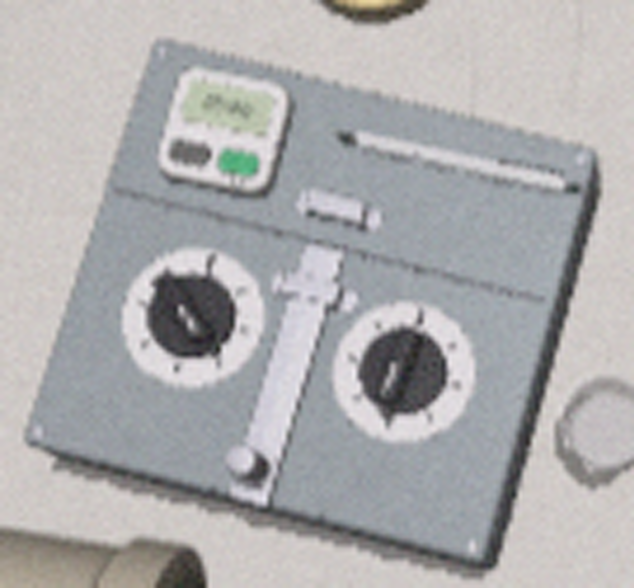

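The bolt end at about (320,250) is clear of the lid seam and the lid staple. The left pointer is just short of mark 3 and the right just short of mark 4. The timer, pen and beaker have not moved.

```bash
python3 -c "
from rig import ctrl; print(ctrl.finish_job())"
```

```text
the job is handed in; nothing more can be done
None
```

The strongbox is unlocked and the job was handed in at about 32 s of the allowed 72 s; the hand-in reported no verdict.

- **Left dial:** I turned it clockwise from about 1.22 rad, past mark 2. I stopped at about 2.34 rad, where the torque rose steadily to 0.145 N·m.
- **Right dial:** I turned it anticlockwise from about 4.25 rad, past mark 5. I stopped at about 3.15 rad, at 0.14 N·m. Both stops were about half the 0.3 N·m limit.
- **Bolt:** I drew it 31.9 mm with about 1–2 N of resistance. At the stop the pull rose to about 6 N without further movement, and I let go there.

**Last checks:** the final top picture shows the bolt clear of the lid and its staple, and both pointers just before the next mark. The timer, pen and beaker have not moved, and the gripper is touching nothing. I did not look again at the petri dish or the pencil, but the arm never went near them.

**What disagreed:**
- The camera placed the dials about 2 mm off in x compared with where the gripper found them.
- While turning the left dial freely, the torque drifted by up to about ±0.1 N·m, so I judged contact from the steady rise with angle.

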